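Turn the candle arrangement to the phone and take its picture

ROBOT

A 6-joint arm with a two-finger parallel gripper is mounted at the origin on the work surface. World frame = base frame: x ahead of the robot, y to its left, z up, the work surface at z = 0. Lengths are in mm, angles in rad, forces in N, time in s.
With the tool pointing down it reaches from about 275 to 825 mm from the base axis. Payload 4.9 kg.
Tool frame: the origin (TCP) lies at the very end of the fingers, on their centre line; the grasp point (between the pads) lies 19 mm behind it; z points along the fingers, y is the line along which they close (so a half turn about z gives the same grasp; the last joint's range is limited). The gripper opens to 85 mm and grips with 20 to 120 N. Pads are 22 mm wide; open, the fingers measure 114 mm over their backs; the gripper's body (76 mm by 85 mm) begins 54 mm behind the grasp point. The pads swing forward as they close: fully open they stand 13 mm farther back than shut.
Start: joints at [1.036, 0.326, -0.193, 1.052, 0, 1.437], TCP at [214.582, 506.432, 231.281] pointing down, gripper open.
Joint ranges: [-2.65, 2.65], [-0.97, 1.79], [-1.3, 1.35], [-1.93, 2.1], [-1.47, 1.37], [-3.14, 3.14]. Speed limits (rad/s): [2.57, 2.57, 3.14, 3.14, 3.14, 3.14].

INTERFACE

Orientations are given as [roll, pitch, yaw] about the fixed x, y, z axes, in that order (R = Rz(yaw) Ry(pitch) Rx(roll)).
In Python, from bench import bot, solve_ik, imaging gives the robot as it stands. Calls block until the motion is done:
- bot.move_ptp(position, orientation): joint-space move of the TCP to a pose.
- bot.movel(position, rot=None, max_speed=150, threshold=None): straight line of the TCP; rot=None keeps the orientation; max_speed is the mean speed in mm/s. With threshold (N) it stops when the force on the tool has changed by that much, and returns True; else False.
- bot.move_j(angles): joint-space move.
- bot.grip(opening, effort=None): opening from 0.0 (shut) to 1.0 (fully open); effort is the grip in N (None keeps the last); returns when the fingers have stopped.
- bot.dwell(seconds).
- solve_ik(position, orientation): joint angles nearest the present ones, or None.
- bot.get_state(): the state.
- imaging.capture(name): name is "side" or "top" or "wrist"; returns the picture (384x512x3 uint8, blue, green, red); there is no depth.
- imaging.camera_model(name): a dict with "K" (3x3 intrinsics, pixels), "k1" (the pictures are not rectified: a ray, as slopes to the right and down, at radius r is drawn at 1 + k1 r^2 times it, then the intrinsics apply), "position" and "rotation" of the camera in the world. Camera axes: x right, y up, looking along -z (the intrinsics and any distortion apply to the point x, -y, -z); pixel columns grow to the right and rows downward; lengths in mm; the calibration is good to about 2 mm. A picture is of the moment at which its call begins: read the wrist's pose just before it. camera_model takes no time and is no camera call; for the wrist camera it gives the pose at the moment of the call.
A pose or a line that the arm cannot do raises bot.IKError and nothing moves.
- bot.sign_off(): hands the job in; it is judged then, once.
The state is a dict: "t": time; "qpos": joint angles; "joint_velocities": joint speeds; "effort": joint torques, N m; "tcp_pos": TCP position; "orientation": TCP orientation; "contact_force": force on the tool from outside, world axes, zero at the start; "wrist_torque": the same for the moment, N m; "opening": opening from 0.0 (shut) to 1.0 (fully open); "gripper_force": force on a finger pad.
Only numpy, scipy, OpenCV 4.12 (cv2) and the standard library are available. Lean on these libraries where they do the work, as an engineer would, in place of code of your own. Each camera call takes 0.05 s, during which the arm holds its last target. There are 200 camera calls.

TASK

With one finger pushing on the spokes of the turning stand, turn the candle arrangement until its candle side points straight at the phone, and let it come to rest there; then press the grey button on the round shutter remote down to take the picture, and move clear. Do not touch or lift the arrangement itself, do not touch the phone or its holder, and do not press the button before the candle faces the phone. Do not pick up or shift the remote, and leave the other things on the bench where they are.

Things in the scene. Friction and masses are not known exactly. Their poses are not given: they have to be found in the camera images.
- stand: fixed dark steel foot of the turning stand, a flared disc 180 mm across and at most 20 mm high outside 30 mm from its middle; does not move. Origin: on the bench (z = 0) on the vertical axis about which the wheel turns.
- wheel (a joint): aluminium wheel on the stand: disc 160 mm across, 35 to 55 mm above the bench, with four equal level spokes 90 degrees apart. Rad, counter-clockwise from above positive, no stop within 11 rad either way; at 0 the first spoke points along world +x. A stiff bearing (0.15 N m, about 1.2 N at a spoke's end) stops it at once where it is left.
- spoke_end (a point): centre-line end of the first spoke, 150 mm from the axis, 45 mm above the bench; turns with the wheel. The spokes are round steel bars 12 mm thick that reach 156 mm from the axis; outside 90 mm from the axis there is open air under them, but for the phone's bar (4 mm high on the bench).
- arrangement: loose 0.5 kg arrangement standing by its weight on the wheel and turning with it, at any yaw to the spokes: round wood slice 146 mm across, top 85 mm above the bench, on four 10 mm feet; a white candle near its edge, across from it a pine cone and two baubles (below 130 mm). Origin: middle of its underside, on the wheel's axis, 55 mm up; x axis points level to the candle, z up.
- candle_top (a point): centre of the candle's top face (candle 38 mm thick, 70 mm tall), 45 mm along the arrangement's x axis from its middle, 155 mm above the bench.
- phone_rig: fixed: black phone (150 x 72 mm, on its long side, 64 to 136 mm up, 283 mm from the wheel's axis) on a post with a round 90 mm foot, joined to the stand by a flat bar 30 mm wide, 4 mm high. Origin: on the bench on the wheel's axis; x axis points level from there to the phone: the candle faces the phone when this and the arrangement's x axis point the same way.
- remote: loose round shutter remote, a flat black puck 64 mm across and 18 mm high (0.13 kg) lying on the bench, with a round grey button 36 mm across in the middle of its top. Origin: centre of its underside.
- shutter (a joint): the remote's button: 0 m up, 0.004 m fully down (about 4 N); springs back up. The picture is taken when it is more than 0.0025 m down.
- shutter_top (a point): centre of the button's top face, 26 mm above the bench when up.
- wire_coil: bystander: coil of red wire, ring 110 mm across, 30 mm high. Origin: centre of its underside.
- pot: bystander: open white plastic pot, 70 mm across, 70 mm high. Origin: centre of its underside.
- tape: bystander: green roll of tape, 60 mm across, 20 mm high. Origin: centre of its underside.
Mind the look-alikes: they are no part of the job. Several things have the shape of the remote; the one meant has the colours described above.

How it is judged:
By the outcome, as a careful person would: the job done as asked, in the order asked, and still so for the second after the job is handed in, with the robot touching nothing.
It also fails if it takes over 59 s, if anything falls off the work surface, if the arm or the gripper's body presses on something with over 40 N, if the wrist force passes 120 N, or if a joint passes its speed limit or range.

## Working session

There is one attempt and no reset: what is moved stays moved. The work goes in short steps, each a Python script; the robot and the scene stay as the last script left them, time stands still between calls to the robot, and variables do not carry over. Pictures are saved under pics/ and viewed, at most 10 in all, crops included, and the job is handed in when it is done.

```bash
mkdir -p pics; ls; cat > h.py <<'E'
import numpy as np, cv2
from bench import bot, solve_ik, imaging
def ray(m,u,v):
    K=np.array(m["K"]);p=np.linalg.inv(K)@[u,v,1];p=p[:2]/p[2]
    q=p.copy()
    for _ in range(20): q=p/(1+m["k1"]*(q@q))
    d=np.array(m["rotation"])@[q[0],-q[1],-1.]
    return np.array(m["position"],float),d
def onz(m,u,v,z):
    o,d=ray(m,u,v);return o+d*(z-o[2])/d[2]
def proj(m,P):
    c=np.array(m["rotation"]).T@(np.array(P,float)-m["position"]);q=np.array([c[0],-c[1]])/-c[2]
    q=q*(1+m["k1"]*(q@q));return (np.array(m["K"])@[q[0],q[1],1])[:2]
E
python3 - <<'E'
from h import *
for n in("top","side"):
    im=imaging.capture(n);cv2.imwrite(f"pics/{n}0.png",im)
    cv2.imwrite(f"pics/{n}0b.png",cv2.resize(im,(800,600),interpolation=cv2.INTER_CUBIC))
    m=imaging.camera_model(n);print(n,m)
print(bot.get_state())
E
```

```text
pics
top {'K': array([[426.67138523,   0.        , 248.84865231],
       [  0.        , 426.67138523, 195.66198381],
       [  0.        ,   0.        ,   1.        ]]), 'k1': -0.07783244266812485, 'position': array([ 418.9405616 ,   19.65626893, 1314.31329013]), 'rotation': array([ 0.09606426, -0.00728578, -1.55962497])}
side {'K': array([[475.04350834,   0.        , 257.12609719],
       [  0.        , 475.04350834, 191.96649767],
       [  0.        ,   0.        ,   1.        ]]), 'k1': -0.16041211444642864, 'position': array([  352.42481674, -1172.23832077,  1079.71105969]), 'rotation': array([ 0.89119215, -0.00745809, -0.16100671])}
{'t': 0.1, 'qpos': array([ 1.03584132e+00,  3.26853687e-01, -1.93480122e-01,  1.05197241e+00,
        2.21210963e-05,  1.43660792e+00]), 'joint_velocities': array([ 0.00181982, -0.00069687,  0.00325561,  0.00080054, -0.00030539,
       -0.00086406]), 'effort': array([ 5.39821795e-04, -4.44240260e+01,  2.63037211e+01,  7.84652395e-03,
       -1.42317840e-04, -2.08940781e-05]), 'tcp_pos': array([214.28584762, 505.99027842, 230.59030176]), 'orientation': array([-3.14009930e+00, -2.23924183e-04,  2.74082587e+00]), 'contact_force': array([0.43699252, 0.23079264, 0.53381186]), 'wrist_torque': array([ 0.00159466,  0.00170482, -0.02269207]), 'gripper_force': 0.0, 'opening': 1.0032369165281574}
```

View pics/top0b.png

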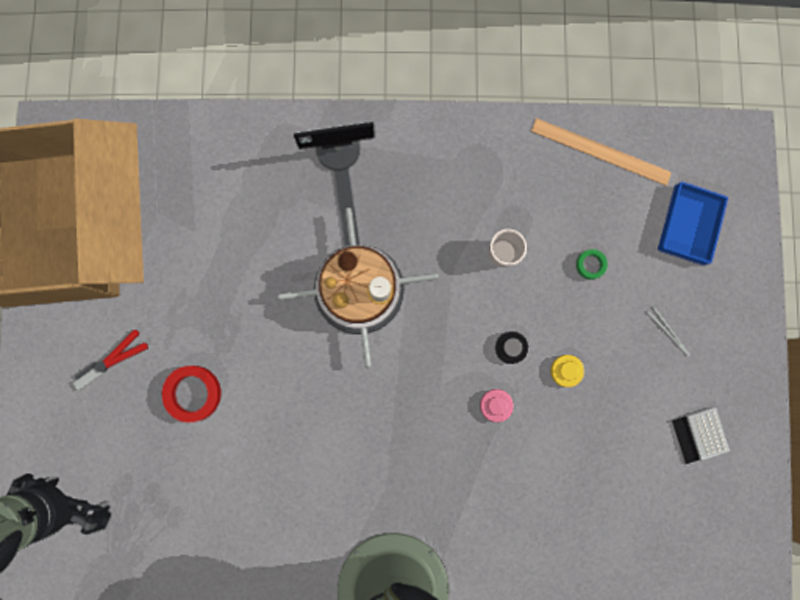

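View pics/side0b.png

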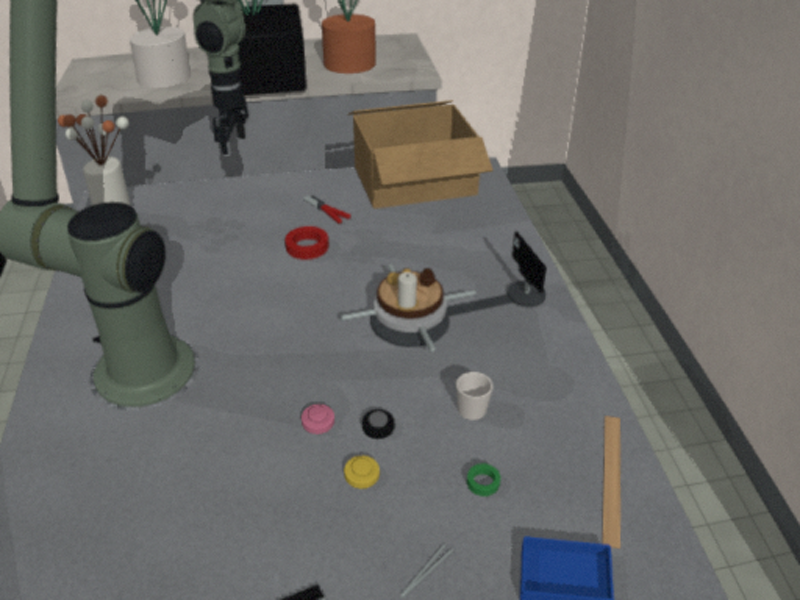

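The top view (800x600 scale) shows the stand at (358,287), the candle at (380,288), the phone at (335,135), and spoke ends at (350,208), (437,277), (367,366) and (280,297). The black remote with the grey button is at (512,347). The candle needs about +100° counter-clockwise.

```bash
cat >> h.py <<'E'
from scipy.spatial.transform import Rotation
def cam(n):
    m=dict(imaging.camera_model(n));m["rotation"]=Rotation.from_euler("xyz",m["rotation"]).as_matrix() if np.shape(m["rotation"])==(3,) else m["rotation"];return m
def cents(mask,amin=15):
    n,l,s,c=cv2.connectedComponentsWithStats(mask.astype(np.uint8));return [(c[i].round(2),s[i]) for i in range(1,n) if s[i,4]>=amin]
def tri(m1,p1,m2,p2):
    o1,d1=ray(m1,*p1);o2,d2=ray(m2,*p2);t=np.linalg.lstsq(np.c_[d1,-d2],o2-o1,rcond=None)[0]
    a=o1+d1*t[0];b=o2+d2*t[1];return (a+b)/2,np.linalg.norm(a-b)
def polar(im,m,c,z,r0,r1,n=720):
    g=im.astype(float).mean(2).astype(np.float32);th=np.arange(n)*2*np.pi/n
    P=np.array([[proj(m,[c[0]+r*np.cos(t),c[1]+r*np.sin(t),z]) for r in np.arange(r0,r1,4)] for t in th]).astype(np.float32)
    return th,cv2.remap(g,P[...,0],P[...,1],cv2.INTER_LINEAR)
E
python3 - <<'E'
from h import *
S=.64
t=cv2.imread("pics/top0.png");s=cv2.imread("pics/side0.png");mt,ms=cam("top"),cam("side")
print(mt["rotation"].round(2),ms["rotation"].round(2))
h=cv2.cvtColor(t,cv2.COLOR_BGR2HSV);hs=cv2.cvtColor(s,cv2.COLOR_BGR2HSV)
# wood
w=(h[...,0]<25)&(h[...,1]>60)&(h[...,2]>90);w[:,:190]=0;w[:,270:]=0;w[:140]=0;w[220:]=0
ct,_=max(cv2.findContours(w.astype(np.uint8),cv2.RETR_EXTERNAL,cv2.CHAIN_APPROX_NONE)[0],key=len),0
(u,v),r=cv2.minEnclosingCircle(ct);print("wood",u,v,r,onz(mt,u,v,85),"rad",onz(mt,u+r,v,85)-onz(mt,u,v,85))
c=onz(mt,u,v,85)
# white candle top
k=np.zeros_like(w);k[165:205,225:262]=1
m=k&(h[...,1]<45)&(h[...,2]>190)
for x in cents(m,10):print("candle",x,onz(mt,*x[0],155))
# phone
k[:]=0;k[70:105,180:245]=1
for x in cents(k&(t.max(2)<45),30):print("phone",x,onz(mt,*x[0],136), onz(mt,*x[0],100))
# remote
k[:]=0;k[205:240,310:345]=1
for x in cents(k&(t.max(2)<60),20):print("remote",x,onz(mt,*x[0],18))
m=np.zeros_like(w);
b=k&(t.min(2)>80)&(np.hypot(*(np.indices(w.shape)-np.array([222,327.7])[:,None,None]))<8)
for x in cents(b,10):print("button",x,onz(mt,*x[0],26))
ks=np.zeros_like(w);ks[258:285,228:256]=1
for x in cents(ks&(s.max(2)<60),20):print("remote side",x,onz(ms,*x[0],9))
th,p=polar(t,mt,c,45,110,146)
q=p.mean(1);
i=[j for j in range(720) if q[j]==max(q[(j+np.arange(-40,41))%720]) and q[j]>q.mean()+15]
print("spokes",[(j/2,q[j]) for j in i],q.mean())
E
python3 - <<'E'
import cv2
t=cv2.imread("pics/top0.png")[70:245,170:350];cv2.imwrite("pics/crop1.png",cv2.resize(t,None,fx=3.4,fy=3.4,interpolation=cv2.INTER_CUBIC))
E
```

```text
[[ 0.01  1.   -0.1 ]
 [-1.    0.01  0.01]
 [ 0.01  0.1   1.  ]] [[ 0.99  0.1  -0.13]
 [-0.16  0.62 -0.77]
 [ 0.01  0.78  0.63]]
wood 228.3800811767578 180.93357849121094 24.386611938476562 [579.75535565  71.94214083  85.        ] rad [  0.85149589 -70.81888352   0.        ]
candle (array([242.79, 183.24]), array([237, 177,  13,  13, 131], dtype=int32)) [564.70557439  29.42390777 155.        ]
candle (array([245.88, 201.  ]), array([241, 196,  11,   9,  16], dtype=int32)) [516.02724871  20.38814313 155.        ]
phone (array([214.97,  86.84]), array([188,  79,  51,  16, 486], dtype=int32)) [843.98812339 112.69275253 136.        ] [856.97423867 115.53521679 100.        ]
remote (array([326.55, 222.35]), array([317, 213,  21,  20, 215], dtype=int32)) [ 465.07932625 -226.04261605   18.        ]
button (array([328.04, 221.81]), array([323, 217,  11,  11, 104], dtype=int32)) [ 466.47270536 -229.07641684   26.        ]
remote side (array([241.56, 272.24]), array([232, 262,  21,  19, 228], dtype=int32)) [ 465.98164996 -233.79956847    9.        ]
spokes [(7.5, np.float32(179.03246)), (98.5, np.float32(167.0209)), (188.5, np.float32(196.49428)), (278.0, np.float32(167.49844))] 133.0631
```

View pics/crop1.png

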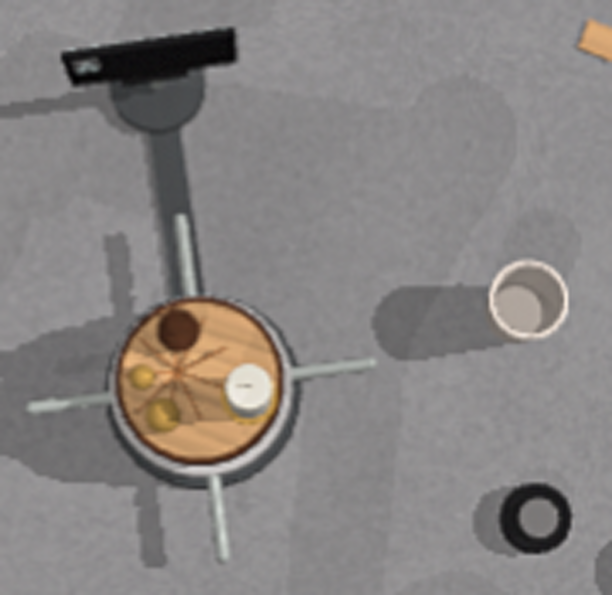

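Readings: axis about (580,72). Candle radius is 45.1 mm, as specified, at −109.5°. The phone is near +8.5° and the spokes near 8/98/188/278°. So the turn is about +118°. I'll push the 98° spoke around the near side, stop short, then look from above.

```bash
cat >> h.py <<'E'
C=np.array([580.,72.]); R=138.
def at(phi,z,r=R):
    a=np.radians(phi);return [C[0]+r*np.cos(a),C[1]+r*np.sin(a),z]
def ori(phi): return [np.pi,0,np.arctan2(np.sin(np.radians(phi)),np.cos(np.radians(phi)))]
def arc(a,b,z,step=8,v=70):
    n=max(1,int(np.ceil(abs(b-a)/step)))
    for p in np.linspace(a,b,n+1)[1:]: bot.movel(at(p,z),ori(p),max_speed=v)
E
cat > push1.py <<'E'
from h import *
bot.grip(0.0)
bot.move_ptp(at(80,150),ori(80))
bot.movel(at(80,28),max_speed=150)
print(bot.get_state()["t"],bot.get_state()["tcp_pos"])
arc(80,190,28,10)
s=bot.get_state();print(s["t"],s["tcp_pos"],s["contact_force"])
arc(190,184,28)
bot.movel(at(184,150))
bot.movel([440,90,420],ori(184),max_speed=300)
s=bot.get_state();print(s["t"],s["tcp_pos"],s["orientation"]);print(cam("wrist"))
for n in("wrist","top"): cv2.imwrite(f"pics/{n}1.png",imaging.capture(n))
E
python3 push1.py
```

```text
3.6417 [604.68981865 208.26631699  28.9339936 ]
9.05 [444.05850593  48.30869595  27.97154493] [-0.49176578 -0.2991243   0.98836601]
11.4333 [439.50273821  89.91812297 418.33821073] [ 3.14157403e+00 -2.77871594e-03 -3.07181396e+00]
{'K': array([[302.03189058,   0.        , 254.90631824],
       [  0.        , 302.03189058, 192.75638008],
       [  0.        ,   0.        ,   1.        ]]), 'k1': -0.045670823096914004, 'position': array([367.28743654,  84.51477595, 561.5905159 ]), 'rotation': array([[-7.01313249e-02, -9.58192774e-01, -2.77395396e-01],
       [ 9.97537714e-01, -6.74564091e-02, -1.91870445e-02],
       [-3.27209838e-04, -2.78057981e-01,  9.60564236e-01]])}
```

View pics/wrist1.png

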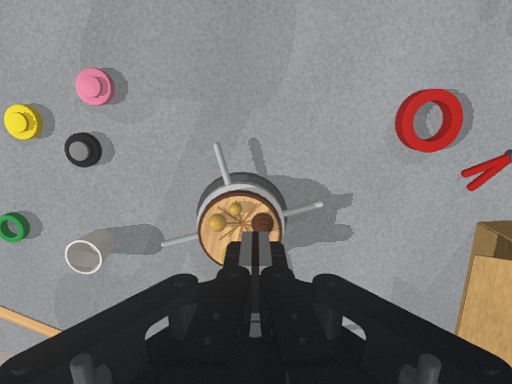

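```bash
python3 -c "
import cv2
t=cv2.imread('pics/top1.png')[70:245,170:350];cv2.imwrite('pics/crop2.png',cv2.resize(t,None,fx=3.4,fy=3.4,interpolation=cv2.INTER_CUBIC))"
```

```text
(no output)
```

View pics/crop2.png

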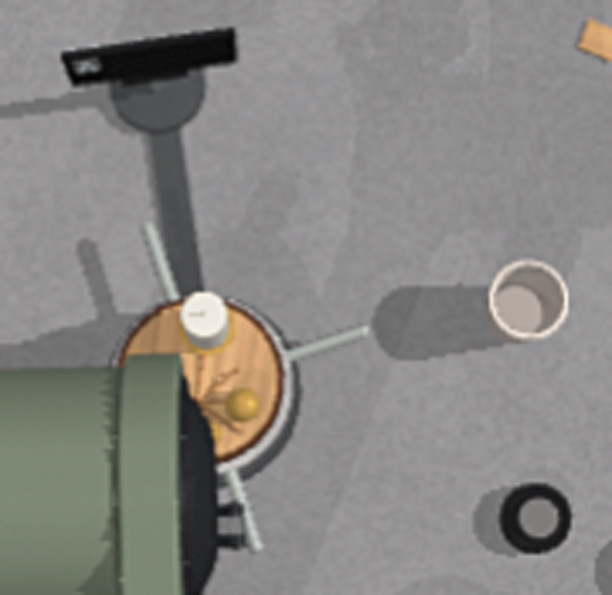

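The wrist view has its own fingers over the candle. The top crop shows the candle just short of the phone line. I'll take a sideways wrist view that covers the phone, axis and candle.

```bash
python3 - <<'E'
from h import *
for z,y,x in((330,200,690),(330,180,660),(380,160,640)):
    try: bot.move_ptp([x,y,z],[np.pi,0,-np.pi/2]);break
    except bot.IKError: print("no",x,y,z)
bot.dwell(.3)
m=cam("wrist");im=imaging.capture("wrist");np.save("pics/m2.npy",m,allow_pickle=True)
cv2.imwrite("pics/wrist2.png",im);cv2.imwrite("pics/top2.png",imaging.capture("top"));print(m["position"],bot.get_state()["t"])
v=cv2.resize(im,(768,576),interpolation=cv2.INTER_CUBIC)
for p in ([580,72,45],[564.7+0,29.4,155]): print(proj(m,p))
cv2.imwrite("pics/wrist2b.png",v)
E
```

```text
[688.31585862 127.82575219 474.11371486] 13.1667
[336.81800865  61.6129985 ]
[385.41213437  -1.09508285]
```

View pics/wrist2b.png

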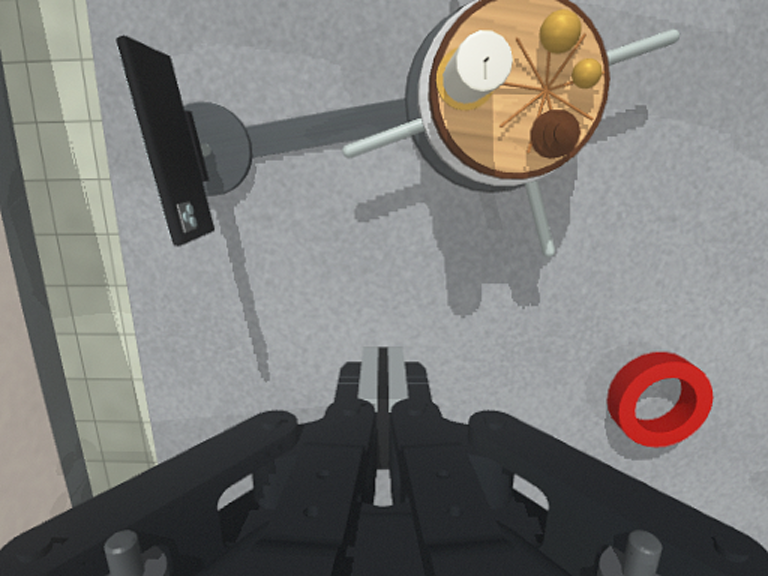

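In this view (768x576 scale) the candle top is at (484,61). The phone's top edge runs from (120,37) to (176,245), the bar spans x=255–405, and the spoke tips are at (345,152) and (677,36).

```bash
cat > an.py <<'E'
from h import *
import sys
im=cv2.imread("pics/wrist2.png");m=np.load("pics/m2.npy",allow_pickle=True).item();h=cv2.cvtColor(im,cv2.COLOR_BGR2HSV)
A=lambda d:np.degrees(np.arctan2(d[1],d[0]))
# spoke tips -> axis
t1=onz(m,345/1.5,152/1.5,45);t2=onz(m,678/1.5,36/1.5,45);print("tips",t1,t2,np.linalg.norm(t1-t2),"mid",(t1+t2)/2,"ang",A(t1-t2))
k=np.zeros(im.shape[:2],bool);k[10:75,290:350]=1
for x in cents(k&(h[...,1]<30)&(h[...,2]>225),60):print("candle",x,onz(m,*x[0],155))
# bar: per column dark-run middle between edges
g=im.astype(float).mean(2);pts=[]
for c in range(180,225,2):
    col=g[60:104,c];r=np.where(col<100)[0];
    if len(r)>5: pts.append(onz(m,c,60+(r[0]+r[-1])/2,4)[:2]); w=onz(m,c,60+r[0],4)-onz(m,c,60+r[-1],4)
pts=np.array(pts);f=cv2.fitLine(pts.astype(np.float32),cv2.DIST_HUBER,0,.01,.01).ravel();print("bar",len(pts),f,A(f[:2]),"width",np.linalg.norm(w))
p1=onz(m,119/1.5,37/1.5,136);p2=onz(m,175/1.5,245/1.5,136);print("phone",p1,p2,np.linalg.norm(p1-p2),(p1+p2)/2,"normal",A(p2-p1)-90)
# top view
for n in("top0","top2"):
    t=cv2.imread(f"pics/{n}.png");mt=cam("top");ht=cv2.cvtColor(t,cv2.COLOR_BGR2HSV)
    k=np.zeros(t.shape[:2],bool);k[145:205,215:262]=1
    for x in cents(k&(ht[...,1]<45)&(ht[...,2]>190),40):print(n,"candle",x,onz(mt,*x[0],155))
s=cv2.imread("pics/top0.png")
T=[onz(cam("top"),u*.64,v*.64,45) for u,v in((349.5,208.5),(367.5,366),(438,276.5),(279,297))]
print("top axis",(T[0]+T[1])/2,(T[2]+T[3])/2,np.linalg.norm(T[0]-T[1]),np.linalg.norm(T[2]-T[3]))
E
python3 an.py
```

```text
tips [722.76091652 123.3414465   45.        ] [430.06063338  22.59471319  45.        ] 309.5534849116346 mid [576.41077495  72.96807985  45.        ] ang 18.993339805416063
candle (array([322.35,  39.15]), array([ 305,   20,   36,   39, 1061], dtype=int32)) [623.19089522  65.91961272 155.        ]
bar 23 [9.8530167e-01 1.7082325e-01 7.6696558e+02 1.0382120e+02] 9.835688 width 28.16032303089101
phone [869.76213931  46.16098663 136.        ] [847.08436866 191.69144923 136.        ] 147.2867842947493 [858.42325399 118.92621793 136.        ] normal 8.857074163723794
top0 candle (array([242.79, 183.24]), array([237, 177,  13,  13, 131], dtype=int32)) [564.70557439  29.42390777 155.        ]
top2 candle (array([229.67, 162.04]), array([223, 156,  14,  13, 139], dtype=int32)) [623.0510864   66.26454266 155.        ]
top axis [578.1011024   70.62685906  45.        ] [577.28767925  70.16808189  45.        ] 306.7597471612964 307.7063243661853
```

Axis is about (578,71.7). The candle is at −7.3°, and the phone at 9.5° from its middle, 9.8° from the bar and 8.9° from its normal. The phone distance comes to 284 mm against 283 given. About 16.8° remains.

```bash
python3 - <<'E'
from h import *
bot.move_ptp(at(184,150),ori(184))
bot.movel(at(184,28))
arc(184,206.6,28,8,60)
arc(206.6,201,28)
bot.movel(at(201,150),max_speed=250)
bot.move_ptp([690,210,335],[np.pi,0,-np.pi/2]);bot.dwell(.3)
m=cam("wrist");im=imaging.capture("wrist");np.save("pics/m2.npy",m,allow_pickle=True)
cv2.imwrite("pics/wrist2.png",im);cv2.imwrite("pics/top2.png",imaging.capture("top"));print(m["position"],bot.get_state()["t"])
cv2.imwrite("pics/wrist3b.png",cv2.resize(im,(768,576),interpolation=cv2.INTER_CUBIC))
h=cv2.cvtColor(im,cv2.COLOR_BGR2HSV);k=np.zeros(im.shape[:2],bool);k[0:110,270:350]=1
for x in cents(k&(h[...,1]<30)&(h[...,2]>225),60):print("candle",x,onz(m,*x[0],155))
t=cv2.imread("pics/top2.png");mt=cam("top");ht=cv2.cvtColor(t,cv2.COLOR_BGR2HSV)
k=np.zeros(t.shape[:2],bool);k[145:205,205:262]=1
for x in cents(k&(ht[...,1]<45)&(ht[...,2]>190),40):print("top candle",x,onz(mt,*x[0],155))
E
```

```text
[688.47076447 137.54430619 478.15592456] 19.4667
candle (array([321.12,  43.65]), array([ 304,   25,   36,   39, 1029], dtype=int32)) [623.03398374  78.89826723 155.        ]
top candle (array([224.92, 162.08]), array([219, 156,  13,  13, 133], dtype=int32)) [622.78497885  79.33219943 155.        ]
```

View pics/wrist3b.png

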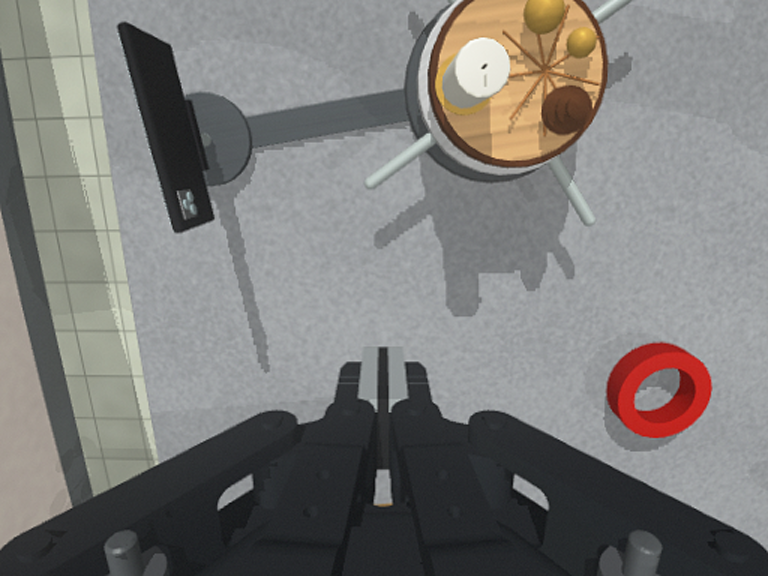

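The candle is now at (622.9,79.1), at 9.2°, and lies within 0.5 mm of the bar/phone line (y=78.8 there). That's aligned. Next I'll move near the remote and check its position from close by.

```bash
python3 - <<'E'
from h import *
s=cv2.imread("pics/side0.png");ms=cam("side")
bot.move_ptp([466,-229,300],[np.pi,0,np.pi])
bot.movel([510,-229,200],max_speed=250);bot.dwell(.2)
m=cam("wrist");im=imaging.capture("wrist");cv2.imwrite("pics/wrist4.png",im)
u,v=proj(m,[466.5,-229,26]);print(u,v)
d=np.hypot(*(np.indices(im.shape[:2])-np.array([v,u])[:,None,None]))<60
h=cv2.cvtColor(im,cv2.COLOR_BGR2HSV)
x=max(cents(d&(im.max(2)<60),200),key=lambda x:x[1][4]);print("dark",x)
c=max(cv2.findContours((d&(im.max(2)<60)).astype(np.uint8),cv2.RETR_CCOMP,cv2.CHAIN_APPROX_NONE)[0],key=len)
for c in cv2.findContours((d&(im.max(2)<60)).astype(np.uint8),cv2.RETR_CCOMP,cv2.CHAIN_APPROX_NONE)[0]:
    if len(c)>40:
        (a,b),sz,_=cv2.fitEllipse(c);print(a,b,sz,onz(m,a,b,26),onz(m,a,b,10))
print(bot.get_state()["t"])
E
```

```text
256.25017614168314 132.7587545589469
dark (array([256.91, 129.55]), array([ 228,  101,   58,   59, 1723], dtype=int32))
256.75531005859375 130.28379821777344 (57.04838180541992, 58.042877197265625) [ 463.95750497 -228.47882954   26.        ] [ 465.28630776 -228.41516134   10.        ]
256.46759033203125 131.63531494140625 (35.40549087524414, 36.396507263183594) [ 465.34460822 -228.77550971   26.        ] [ 466.74302744 -228.72673141   10.        ]
22.1
```

View pics/wrist4.png

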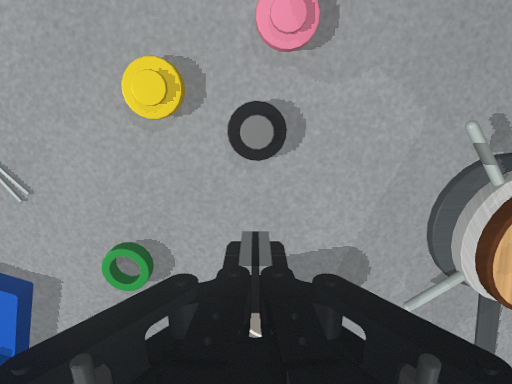

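The remote, black with a grey button, is at pixel (256,131), so its centre is (465.6,−228.8) mm; the top camera agrees. Pressing now.

```bash
python3 - <<'E'
from h import *
bot.movel([465.6,-228.8,60],max_speed=120);bot.dwell(.2)
print(bot.get_state()["tcp_pos"],bot.get_state()["contact_force"])
r=bot.movel([465.6,-228.8,19],max_speed=20,threshold=9)
s=bot.get_state();print(r,s["tcp_pos"],s["contact_force"])
bot.dwell(.2);s=bot.get_state();print(s["tcp_pos"],s["contact_force"])
bot.movel([465.6,-228.8,60],max_speed=40)
bot.movel([465.6,-228.8,200],max_speed=200)
bot.movel([510,-229,200]);bot.dwell(.3)
m=cam("wrist");im=imaging.capture("wrist")
for c in cv2.findContours((im[90:170,210:300].max(2)<60).astype(np.uint8),cv2.RETR_CCOMP,cv2.CHAIN_APPROX_NONE)[0]:
    if len(c)>40: (a,b),_,_=cv2.fitEllipse(c);print(onz(m,a+210,b+90,26))
t=imaging.capture("top");mt=cam("top");ht=cv2.cvtColor(t,cv2.COLOR_BGR2HSV)
k=np.zeros(t.shape[:2],bool);k[145:205,205:262]=1
for x in cents(k&(ht[...,1]<45)&(ht[...,2]>190),40):print("top candle",x,onz(mt,*x[0],155))
print(bot.get_state()["t"])
E
```

```text
[ 466.05559798 -229.00740994   60.4906834 ] [ 0.36228278 -0.63077062  0.36619944]
True [ 465.61149658 -228.81510074   21.98831813] [-1.30599985 -0.10290829  5.49336799]
[ 465.6154034  -228.81021115   21.98496807] [-1.54348552 -0.1386858   7.69103997]
[ 463.96306798 -228.49222262   26.        ]
[ 465.348197   -228.81002312   26.        ]
top candle (array([224.91, 162.04]), array([219, 156,  13,  13, 139], dtype=int32)) [622.89616477  79.36163773 155.        ]
28.4167
```

The button went fully down (tip at 22.0 mm, about 8 N). The remote hasn't shifted and the candle is still aligned.

```bash
python3 -c "
from h import *
print(bot.sign_off())"
```

```text
the job is handed in; nothing more can be done
None
```

I turned the candle to face the phone (camera estimate within about 1°), then pressed the shutter button fully down without shifting the remote, moved the arm clear, and handed the job in at about 28 s.

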